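# Unlock the fixture and rock the locating block free

## Robot

A 6-joint arm with a two-finger parallel gripper is mounted at the origin on the work surface. World frame = base frame: x ahead of the robot, y to its left, z up, the work surface at z = 0. Lengths are in m, angles in rad, forces in N, time in s.
With the tool pointing down it reaches from about 0.375 to 0.9 m from the base axis. Payload 3.1 kg.
Tool frame: the origin (TCP) lies midway between the tips of the shut fingers; the grasp point (between the pads) lies 19 mm behind it; z points along the fingers, y is the line along which they close (so a half turn about z gives the same grasp; the last joint's range is limited). The gripper opens to 85 mm and grips with 20 to 120 N. Pads are 22 mm wide; open, the fingers measure 114 mm over their backs; the gripper's body (76 mm by 85 mm) begins 54 mm behind the grasp point. The pads swing forward as they close: fully open they stand 13 mm farther back than shut.
Start: joints at [-1.488, 0.527, 1.433, -0, 1.181, -0.178], TCP at [0.161, -0.604, 0.231] pointing down, gripper open.
Joint ranges: [-3.08, 3.08], [-0.75, 2.2], [0.22, 2.44], [-1.43, 4.57], [0, 2.65], [-2.85, 2.85]. Speed limits (rad/s): [2.79, 2.79, 3.14, 3.14, 3.14, 3.14].

## Interface

Orientations are given as a unit quaternion [x, y, z, w].
In Python, from station import manip gives the robot as it stands.
- The arm moves only by the tool drive_tool, never from a script. Its argument "motion" is a list that holds one entry, the list of rows, each a list of 5 numbers: the finger opening in mm, from 0 to 85.4, then the shift along the tool's x, y, z in units of 30 mm (1.0 is 30 mm), then the turn about the tool's z in units of 8 degrees (1.0 is 8 degrees). In form: [[[fingers, x, y, z, yaw], ...]]. A call has 1 to 10 rows; each row is the pose to reach, as a shift and turn from the pose commanded when the call began, along the tool's axes at that moment; what a row does not reach only later rows make up. A row lasts 1/10 s, in which the tool goes at most 50 mm and 8.59 degrees, less where a joint would pass 70% of its speed; a pose out of reach is approached as far as the arm can. A call with a gripper value outside its range is refused whole. The fingers move at their own pace and stop on an object; "squeeze" is the grip in N (left out, the last holds). Time passes only in rows, so rows that repeat a pose let the fingers close. It gives the time, the measured TCP pose, the force, the opening and the grip force at its end, in the units of the state.
- manip.sense(): the state, without advancing time (a new reading comes with each control period).
- manip.snapshot(name): name is "side" or "top"; returns the picture (400x640x3 uint8, red, green, blue); there is no depth.
- manip.camera_model(name): a dict with "fov_y" (degrees; the focal length in pixels is half the picture's height over the tangent of half this angle, whatever the lens; pixels are square), "cx", "cy" (the principal point, pixels), "origin" and "orientation" of the camera in the world. Camera axes: x right, y up, looking along -z (the intrinsics and any distortion apply to the point x, -y, -z); pixel columns grow to the right and rows downward; lengths in m; the calibration is good to about 2 mm. A picture is of the moment at which its call begins. camera_model takes no time and is no camera call.
- manip.sign_off(): hands the job in; it is judged then, once.
The state is a dict: "t": time; "q": joint angles; "qd": joint speeds; "tau": joint torques, N m; "tcp_pos": TCP position; "tool_rot": TCP orientation; "force": force on the tool from outside, world axes, zero at the start; "ft_torque": the same for the moment, N m; "finger_gap": opening from 0.0 (shut) to 1.0 (fully open); "gripper_force": force on a finger pad.
Only numpy, scipy, OpenCV 4.12 (cv2) and the standard library are available. Lean on these libraries where they do the work, as an engineer would, in place of code of your own. Each camera call takes 0.05 s, during which the arm holds its last target. There are 200 camera calls.

## Task

Take the yellow key from its holder, push it fully into the lock on the fixture and turn it clockwise to its stop, so that the red clamp arm swings off the blue locating block; leave the key in the lock. Then grip the block by its neck and rock it to one side and to the other so that it pushes both brass jaws back (do not push the jaws with the fingers), lift it straight up until its foot is about 2 cm above the dark nest walls, and finish while still holding it there, upright over the nest and touching nothing but the gripper. Leave the jar, the parts tray and the screwdriver where they are.

Things in the scene. Friction and masses are not known exactly. Their poses are not given: they have to be found in the camera images.
- fixture: Aluminium base plate 220 x 150 x 12 mm, fixed; origin at the centre of its underside, z up. On its x axis: the nest with the block 50 mm to -x, the lock 50 mm to +x (away from the robot, within 0.4 rad). Jaws slide and the block is rocked along its y axis: seated, the block rises only 3 mm before its shoulder meets the jaw lips; rocked 0.2 rad to a side, its neck pushes that jaw back about 6 mm.
- nest (a point): Centre of the nest floor (top of the base plate, 12 mm above the bench), axes parallel to the fixture's. Dark steel walls 14 mm high surround a pocket 52 mm (x) by 22 mm (y) that takes the block's foot with about 1 mm of play.
- block: Loose blue locating block, 0.2 to 0.45 kg; origin centre of its underside, at point nest when seated, axes as the fixture's. Steel foot 50 (x) x 20 mm (y), rounded about a line along x 10 mm above the origin, about which it rocks; shoulder 64 (x) x 36 (y) mm, 18 to 38 mm up; neck 30 (x) x 26 (y) mm, up to 97 mm: grip it across y at 80 mm or higher, clear of the jaws.
- jaw_left: Brass jaw on the +y side; slides along fixture y only, 7 N of friction, stays where pushed. Origin: inner lower edge of its lip, 41 mm above the nest floor (lip 6 mm thick, 30 mm along x). Starts at fixture y = +13.5 to +14.5 mm, over the block's shoulder (edge at 18 mm); must go back beyond 18 mm to free the block (limit 23.5 mm).
- jaw_right: The same on the -y side: starts at fixture y = -13.5 to -14.5 mm, must go beyond -18 mm, limit -23.5 mm.
- lock (a joint): Angle of the round lock drum (50 mm across, top 60 mm above the bench) about its vertical axis, growing clockwise from above: starts at 0 to 0.12 rad, stop at 1.4 rad, friction 0.06 N m. At 0 its red clamp arm (14 mm wide, reaching 80 mm from the axis, top 58 mm above the bench) points to the fixture's -x and lies over the block's shoulder; turned, it swings to the fixture's +y.
- lock_mouth (a point): Mouth of the key slot, on the drum's axis on its top face, 60 mm above the bench; turns with the drum. Slot 20 mm long along its x, 8 mm wide along its y, 26 mm deep, small chamfer.
- key: Yellow key, 50 g; origin at the blade's lower end, z up. Steel blade 18 (x) x 6 (y) mm, 22 mm long; collar 28 x 14 mm from 22 to 28 mm; flat bow 36 (x) x 12 (y) mm from 28 to 66 mm, to be gripped across y. Fits either way round; fully in, the collar rests on the drum, origin 22 mm below the slot's mouth. Starts standing in its holder, origin 18 mm above the bench.
- holder: Grey block 60 x 60 x 40 mm, fixed, with the key's slot in its top along its x, origin at the centre of its underside.
- jar: Clear jar with white cap, 56 mm across, 75 mm tall; leave alone. Origin at the centre of its underside.
- tray: Blue tray 140 x 100 x 30 mm with small steel rings; leave alone. Origin at the centre of its underside.
- driver: Screwdriver 170 mm long, lying along its x; leave alone.

How it is judged:
On the way, in this order (a step that is already met when the one before it is completed fails the run):
1. key pushed fully into the lock (z of key in the frame of lock_mouth below -0.017 m and horizontal distance between key and lock_mouth below 0.004 m and angle between the z axis of key and the z axis of fixture, either way round below 0.15 rad), for 0.1 s.
2. lock turned with the key to within 0.2 rad of its stop (all of step 1 and value of joint lock above 1.2 rad), for 0.1 s.
3. block rocked to one side: one jaw pushed back while the block is still seated (z of block in the frame of nest below 0.008 m and angle between block's own z axis and vertical above 0.09 rad and (y of jaw_left in the frame of fixture above 0.0178 m or y of jaw_right in the frame of fixture below -0.0178 m)), for 0.1 s.
4. block rocked to the other side: both jaws pushed back while the block is still seated (z of block in the frame of nest below 0.008 m and y of jaw_left in the frame of fixture above 0.0178 m and y of jaw_right in the frame of fixture below -0.0178 m), for 0.1 s.
At the end, for the whole second after the job is handed in: The block is held still in the fingers, its foot 5 to 41 mm above the nest walls (origin 19 to 55 mm above the nest floor), within 20 mm of the nest's centre and 10 degrees of upright, touching neither fixture nor key; the key is still fully in the lock and the lock turned beyond 1.2 rad (all of step 2 and z of block in the frame of nest between 0.019 and 0.055 m and horizontal distance between block and nest below 0.02 m and angle between block's own z axis and vertical below 0.17 rad and contact force between the fingers and block above 2 N and contact force between block and fixture below 0.3 N and contact force between block and key below 0.3 N and linear speed of block below 0.02 m/s); the arm keeps its last pose, push and grip.
It fails at once if a jaw pushed with the fingers (contact force between the fingers and jaw_left above 3 N or contact force between the fingers and jaw_right above 3 N).
It fails at once if jar, tray or screwdriver moved more than 25 mm (distance of any of jar, tray, driver from where it was at the start of the episode above 0.025 m).
It also fails if it takes over 59 s, if anything falls off the work surface, if the arm or the gripper's body presses on something with over 40 N, if the wrist force passes 120 N, or if a joint passes its speed limit or range.

## Working session

There is one attempt and no reset: what is moved stays moved. The work goes in short steps, Python scripts to look and compute and a tool call to move; the robot and the scene stay as the last step left them, time stands still between calls to the robot, and variables do not carry over. Pictures are saved under pics/ and viewed, at most 11 in all, crops included, and the job is handed in when it is done.

Besides the shell and the picture viewer there is one more tool, called after "Call:" as name(argument=value, ...) on one line, values as JSON. drive_tool: Moves the arm, as the interface text tells. Its arguments: {"type":"object","properties":{"motion":{"type":"array","items":{"type":"array","items":{"type":"array","items":{"type":"number"}}}},"squeeze":{"type":"number"}},"required":["motion"]}

```bash
ls; mkdir -p pics
python3 - <<'E'
from station import manip
import cv2
for n in ("top","side"):
    im=manip.snapshot(n); cv2.imwrite(f"pics/{n}0.png",im[:,:,::-1]); print(manip.camera_model(n))
print(manip.sense())
E
```

```text
pics
{'fov_y': 46.3158050868472, 'cx': 319.54576103295443, 'cy': 202.80967192446917, 'origin': array([0.48447859, 0.02352929, 1.2303085 ]), 'orientation': array([ 0.04835364, -0.02616901, -0.699841  ,  0.71217953])}
{'fov_y': 49.2840254472973, 'cx': 331.07250089792745, 'cy': 197.02039172688762, 'origin': array([0.19102909, 0.65576746, 0.69877796]), 'orientation': array([-0.12747377,  0.39131924,  0.87013678, -0.27107502])}
{'t': 0.1, 'q': array([-1.48847534e+00,  5.28343189e-01,  1.43377370e+00,  1.39248252e-05,
        1.18142406e+00, -1.78477838e-01]), 'qd': array([ 0.00137378, -0.0002462 , -0.00086506, -0.00028928, -0.00104244,
       -0.00166798]), 'tau': array([-7.26754661e-04, -4.43305135e+01, -1.78586841e+01, -1.88695140e-04,
        3.92073212e-03,  7.07798790e-06]), 'tcp_pos': array([ 0.16114928, -0.60319738,  0.23045007]), 'tool_rot': array([ 9.91509911e-01,  1.30027484e-01,  5.32486681e-05, -9.72712153e-04]), 'force': array([-0.23568784, -0.7349766 , -0.22597062]), 'ft_torque': array([-0.02591168, -0.02091285,  0.01755336]), 'gripper_force': 0.0, 'finger_gap': 0.9981367913316366}
```

View pics/top0.png

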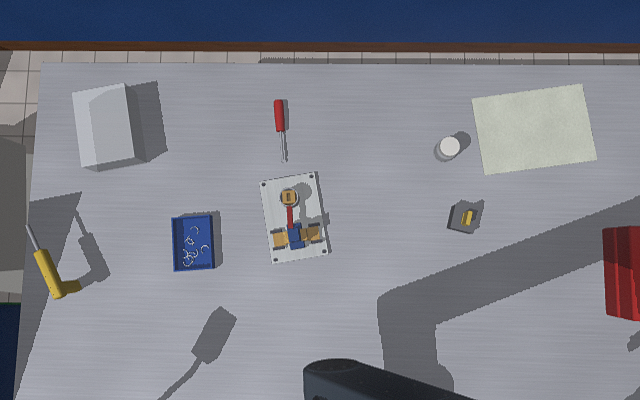

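View pics/side0.png

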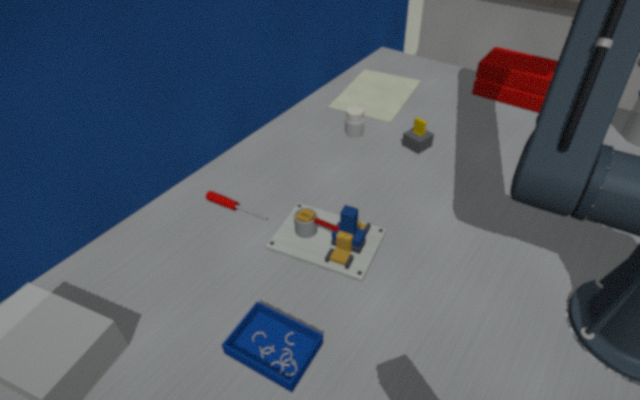

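The top view shows the fixture near (295,218), the holder with the key at (466,217), the jar at (448,147), the tray at (193,242) and the driver at (281,130). In the side view, the fixture is near (327,240) and the key near (420,128).

Run:
```python
import cv2,numpy as np
a=cv2.imread("pics/top0.png")
f=cv2.resize(a[165:275,255:335],None,fx=5,fy=5,interpolation=cv2.INTER_CUBIC)
h=cv2.resize(a[192:242,440:490],None,fx=5,fy=5,interpolation=cv2.INTER_CUBIC)
b=cv2.imread("pics/side0.png")
s=cv2.resize(b[110:160,395:445],None,fx=5,fy=5,interpolation=cv2.INTER_CUBIC)
o=np.zeros((550,650,3),np.uint8);o[:,:400]=f;o[:250,400:]=h;o[260:510,400:]=s
cv2.imwrite("pics/crop0.png",o)
```

```text
(no output)
```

View pics/crop0.png

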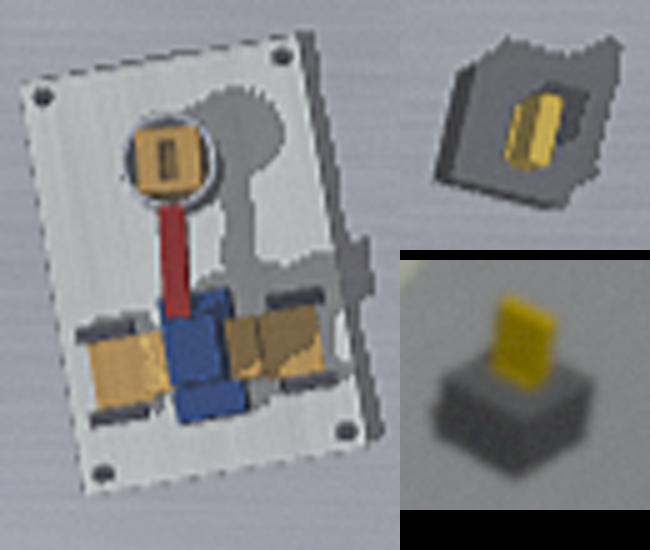

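The crop shows the plate corners at (22,88), (297,33), (366,447) and (87,494) in crop px. The screws are at (43,97), (282,57), (346,431) and (103,474), and the lock slot is at (168,160). The bright top of the key's bow is around (548,130).

```bash
cat > h.py <<'E'
import numpy as np,cv2
from scipy.spatial.transform import Rotation as R
from scipy.optimize import least_squares,minimize
from station import manip
def proj(n,P):
    c=manip.camera_model(n); f=200/np.tan(np.radians(c["fov_y"]/2))
    p=R.from_quat(c["orientation"]).inv().apply(np.atleast_2d(P)-c["origin"])
    return np.c_[c["cx"]-f*p[:,0]/p[:,2], c["cy"]+f*p[:,1]/p[:,2]]
def place(x,y,yaw,P): return R.from_euler("z",yaw).apply(np.atleast_2d(P))+[x,y,0]
def box(lx,ly,z0,z1): return np.array([[sx*lx/2,sy*ly/2,z] for sx in(-1,1) for sy in(-1,1) for z in(z0,z1)])
def hullmask(n,parts,S=8,shape=(400,640),roi=None):
    x0,y0,x1,y1=roi; m=np.zeros(((y1-y0)*S,(x1-x0)*S),np.uint8)
    for P in parts:
        q=(proj(n,P)+.5-[x0,y0])*S
        cv2.fillConvexPoly(m,cv2.convexHull(np.round(q).astype(np.int32)),255)
    return cv2.resize(m,(x1-x0,y1-y0),interpolation=cv2.INTER_AREA)/255.
def satmask(im,roi,lo=15,hi=40,smin=110):  # yellow fraction
    x0,y0,x1,y1=roi; h=cv2.cvtColor(im[y0:y1,x0:x1],cv2.COLOR_BGR2HSV).astype(int)
    return ((h[...,0]>=lo)&(h[...,0]<=hi)&(h[...,1]>smin)).astype(float)
E
python3 - <<'E'
from h import *
t=cv2.imread("pics/top0.png"); s=cv2.imread("pics/side0.png")
o=lambda a:(np.array(a)+.5)/5-.5+[255,165]
C=o([[22,88],[297,33],[366,447],[87,494],[43,97],[282,57],[346,431],[103,474]])
def model(v):
    c=[[v[4],v[3] ,.012],[v[4],-v[3],.012],[-v[4],-v[3],.012],[-v[4],v[3],.012]]
    a=[[.11,.075,.012],[.11,-.075,.012],[-.11,-.075,.012],[-.11,.075,.012]]
    return proj("top",place(*v[:3],np.array(a+c)))
r=least_squares(lambda v:(model(v)-C).ravel(),[.45,.05,.1,.065,.095],x_scale=[.1,.1,.1,.1,.1]);print("fix",r.x,np.round(r.fun.reshape(-1,2),1).tolist())
x,y,w=r.x[:3]
print("lock pred px",proj("top",place(x,y,w,[[.05,0,.06]])),"seen",o([168,160]))
parts=lambda v:[place(*v,box(.036,.012,.046,.084)),place(*v,box(.028,.014,.040,.046))]
rt=(445,195,490,240); rs=(395,105,445,155)
mt=satmask(t,rt); ms=satmask(s,rs); print(mt.sum(),ms.sum())
def cost(v,which):
    c=0
    if which!=1:c+=((hullmask("top",parts(v),roi=rt)-mt)**2).sum()
    if which!=0:c+=((hullmask("side",parts(v),roi=rs)-ms)**2).sum()
    return c
for which in(0,1,2):
  best=min((minimize(cost,[.49,-.32,a],args=(which,),method="Nelder-Mead",options=dict(initial_simplex=[[.49,-.32,a],[.51,-.32,a],[.49,-.30,a],[.49,-.32,a+.3]],xatol=1e-4,fatol=1e-3)) for a in(-.5,-.2,.1)),key=lambda r:r.fun)
  print("key",which,best.x,best.fun)
# overlay
for n,im in(("top",t),("side",s)):
    for P in (place(x,y,w,box(.22,.15,0,.012)),place(*best.x,box(.06,.06,0,.04)),*parts(best.x),place(x,y,w,box(.03,.026,.012,.109)-[.05,0,0]),place(x,y,w,[[.05+.025*np.cos(k),.025*np.sin(k),.06] for k in np.arange(0,6.3,.4)])):
        pass
E=4
def crop(n,im,roi,P):
    x0,y0,x1,y1=roi; b=cv2.resize(im[y0:y1,x0:x1],None,fx=E,fy=E,interpolation=cv2.INTER_CUBIC)
    for p in P: cv2.polylines(b,[cv2.convexHull(np.round((proj(n,p)+.5-[x0,y0])*E).astype(np.int32))],True,(0,255,0),1)
    return b
F=[place(x,y,w,[[a,b,.012] for a in(-.11,.11) for b in(-.075,.075)]),place(x,y,w,box(.03,.026,.05,.109)-[.05,0,0]),place(x,y,w,[[.05+.025*np.cos(k),.025*np.sin(k),.06] for k in np.arange(0,6.3,.3)])]
K=[place(*best.x,box(.06,.06,0,.04)),*parts(best.x)]
o=np.zeros((600,800,3),np.uint8)
for (n,im,roi,P,px,py) in(("top",t,(255,165,340,270),F,0,0),("top",t,(445,190,490,240),K,350,0),("side",s,(395,105,445,155),K,540,0),("side",s,(262,195,390,285),F,280,220)):
    b=crop(n,im,roi,P); b=b[:600-py,:800-px]; o[py:py+b.shape[0],px:px+b.shape[1]]=b
cv2.imwrite("pics/ov0.png",o)
E
```

```text
fix [0.57401769 0.13138785 0.18953573 0.06405158 0.09996985] [[-0.5, -1.0], [0.3, 0.2], [0.8, 0.0], [-0.4, 0.5], [-0.1, 0.2], [-0.1, -0.1], [-0.0, 0.1], [-0.0, -0.1]]
lock pred px [[288.29304674 196.38576565]] seen [288.2 196.6]
124.0 183.0
key 0 [ 0.49 -0.32 -0.5 ] 124.0
key 1 [ 0.49 -0.32 -0.5 ] 183.0
key 2 [ 0.49 -0.32 -0.5 ] 307.0
```

View pics/ov0.png

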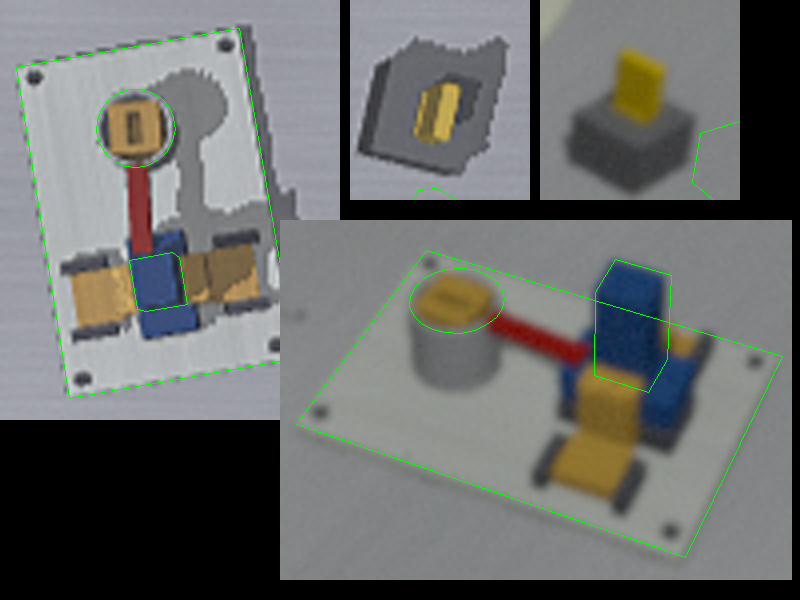

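The fixture model lies on the plate, drum and neck in both views. The key fit did not converge because its starting guess was wrong, so I'm refitting from a better one.

Run:
```python
from h import *
t=cv2.imread("pics/top0.png"); s=cv2.imread("pics/side0.png")
parts=lambda v:[place(*v,box(.036,.012,.046,.084)),place(*v,box(.028,.014,.040,.046))]
rt=(445,195,490,240); rs=(395,105,445,155)
mt=satmask(t,rt); ms=satmask(s,rs)
def cost(v,which):
    c=0
    if which!=1:c+=((hullmask("top",parts(v),roi=rt)-mt)**2).sum()
    if which!=0:c+=((hullmask("side",parts(v),roi=rs)-ms)**2).sum()
    return c
x0=.57,-.27
print(proj("top",[[*x0,.08]]),proj("side",[[*x0,.08]]))
for which in(0,1,2):
  rr=[]
  for a in(-.6,-.3,0.,.3):
   for dx in(-.01,.01):
    for dy in (-.02,0.01):
     x=np.array([x0[0]+dx,x0[1]+dy,a]); sx=[x,x+[.015,0,0],x+[0,.015,0],x+[0,0,.25]]
     rr.append(minimize(cost,x,args=(which,),method="Nelder-Mead",options=dict(initial_simplex=sx,xatol=1e-4,fatol=1e-3)))
  b=min(rr,key=lambda r:r.fun); print("key",which,b.x,b.fun)
# side-only fixture refinement using neck-colour and slot: lock slot angle in top
im=t[185:210,275:303]; g=cv2.cvtColor(im,cv2.COLOR_BGR2GRAY); h=cv2.cvtColor(im,cv2.COLOR_BGR2HSV)
ys,xs=np.where((g<75)&(np.hypot(*(np.indices(g.shape)-np.array([11.6,13.2])[:,None,None]))<5)); print("slot",len(xs),xs.mean()+275,ys.mean()+185,np.linalg.eigh(np.cov(np.c_[xs,ys].T)))
# red arm angle
h=cv2.cvtColor(t,cv2.COLOR_BGR2HSV);roi=h[200:235,275:305];m=((roi[...,0]<8)|(roi[...,0]>172))&(roi[...,1]>130)
ys,xs=np.where(m);q=np.c_[xs+275,ys+200].astype(float);print("arm",q.mean(0),len(q));l=cv2.fitLine(q.astype(np.float32),cv2.DIST_L2,0,.01,.01).ravel();print(l)
F=(.57401769,.13138785,.18953573)
for th in(0,.04,.08,.12): 
    a=np.pi-th; print(th,proj("top",place(*F,[[.05+r*np.cos(a),r*np.sin(a),.058] for r in(.03,.07)])).round(1).tolist())
```

```text
[[454.53803541 219.56537839]] [[416.7792656  127.03721332]]Traceback (most recent call last):
  File "<stdin>", line 19, in <module>
    res = _minimize_neldermead(fun, x0, args, callback, bounds=bounds,
                               **options)
    fsim[j] = func(sim[j])
              ~~~~^^^^^^^^
    fx = function(np.copy(x), *(wrapper_args + args))
  File "<stdin>", line 8, in cost
  File "h.py", line 14, in hullmask
    q=(proj(n,P)+.5-[x0,y0])*S
       ~~~~^^^^^
  File "h.py", line 6, in proj
    c=manip.camera_model(n); f=200/np.tan(np.radians(c["fov_y"]/2))
ValueError: time passes only in moves, steps and waits
```

```bash
sed -i 's/^def proj/from functools import lru_cache\ncam=lru_cache(manip.camera_model)\ndef proj/; s/c=manip.camera_model(n)/c=cam(n)/' h.py
cat > key.py <<'E'
from h import *
def fit(t,s,x0,rt,rs,z=.018,angs=(-.6,-.3,0.,.3),kinds=(0,1,2)):
  parts=lambda v:[place(*v,box(.036,.012,.028+z,.066+z)),place(*v,box(.028,.014,.022+z,.028+z))]
  mt=satmask(t,rt); ms=satmask(s,rs)
  def cost(v,which):
    c=0
    if which!=1:c+=((hullmask("top",parts(v),roi=rt)-mt)**2).sum()
    if which!=0:c+=((hullmask("side",parts(v),roi=rs)-ms)**2).sum()
    return c
  for which in kinds:
    rr=[]
    for a in angs:
     for d in(-.012,.012):
      x=np.array([x0[0],x0[1]+d,a]); sx=[x,x+[.015,0,0],x+[0,.015,0],x+[0,0,.25]]
      rr.append(minimize(cost,x,args=(which,),method="Nelder-Mead",options=dict(initial_simplex=sx,xatol=1e-4,fatol=1e-3)))
    b=min(rr,key=lambda r:r.fun); print("key",which,b.x,round(b.fun,2))
E
python3 - <<'E'
from key import *
t=cv2.imread("pics/top0.png"); s=cv2.imread("pics/side0.png")
fit(t,s,(.57,-.28),(445,195,490,240),(395,105,445,155))
h=cv2.cvtColor(t,cv2.COLOR_BGR2HSV);roi=h[200:235,275:305];m=((roi[...,0]<8)|(roi[...,0]>172))&(roi[...,1]>130)
ys,xs=np.where(m);q=np.c_[xs+275,ys+200].astype(np.float32);print(q.mean(0),cv2.fitLine(q,cv2.DIST_L2,0,.01,.01).ravel())
F=(.57401769,.13138785,.18953573)
for th in(0,.06,.12): 
    a=np.pi-th; p=proj("top",place(*F,[[.05+r*np.cos(a),r*np.sin(a),.058] for r in(.03,.07)]));print(th,p.round(1).tolist())
for p in ([.05,0,.06],): print(place(*F,p))
E
```

```text
key 0 [ 0.57596064 -0.30340451 -0.28590021] 19.86
key 1 [ 0.57788841 -0.30337904 -0.50339424] 15.92
key 2 [ 0.57738585 -0.30401209 -0.40883395] 45.4
[289.49524 216.89523] [7.4370399e-02 9.9723071e-01 2.8949524e+02 2.1689523e+02]
0 [[290.3, 208.1], [292.9, 223.7]]
0.06 [[289.6, 208.2], [291.2, 223.9]]
0.12 [[288.9, 208.3], [289.6, 224.1]]
[[0.62312228 0.140808   0.06      ]]
```

Run:
```python
from key import *
t=cv2.imread("pics/top0.png"); s=cv2.imread("pics/side0.png")
rt=(445,195,490,240); rs=(395,105,445,155)
vt=cv2.cvtColor(t,cv2.COLOR_BGR2HSV)[rt[1]:rt[3],rt[0]:rt[2]].astype(int)
print(vt[14:30,15:34,2][:, :]);
mtop=((vt[...,1]>110)&(vt[...,2]>185)).astype(float); print(mtop.sum())
gs=cv2.cvtColor(s,cv2.COLOR_BGR2GRAY)[rs[1]:rs[3],rs[0]:rs[2]]
print(gs[20:48:3,5:48:3])
ms=np.maximum((gs<105),satmask(s,rs)); print(ms.sum())
ft=lambda v:((hullmask("top",[place(*v,box(.036,.012,.0839,.084))],roi=rt)-mtop)**2).sum()
fs=lambda v:((hullmask("side",[place(*v,box(.036,.012,.046,.084)),place(*v,box(.06,.06,0,.04))],roi=rs)-ms)**2).sum()
for f in(ft,fs,lambda v:ft(v)+fs(v)):
  rr=[]
  for a in(-.5,-.3,-.1):
    x=np.array([.575,-.305,a]);rr.append(minimize(f,x,method="Nelder-Mead",options=dict(initial_simplex=[x,x+[.01,0,0],x+[0,.01,0],x+[0,0,.2]],xatol=1e-4,fatol=1e-3)))
  b=min(rr,key=lambda r:r.fun);print(b.x,b.fun)
```

```text
[[110 109 107 110 110 110 115 114  91  82  85  82  84  87  95  93 102 111
  107]
 [109 112 111 108 113 114  93  79  79 100  78  71  84  81  81  80  90  87
  111]
 [109 111 110 112 100  98 100 104 158 187 181 164  94  83  82  80  77  71
  112]
 [110 112 112 103  97 106 112 105 181 200 198 202 127  82  82  81  78 106
  111]
 [109 110  97 169 128 109 111  99 181 193 190 202 118  83  79  79  79 114
  110]
 [111 114  94 174 117 110 110 121 187 191 191 197  90  84  85  79  75 110
  107]
 [113 117 101 183 110 107 104 153 192 192 191 185  67  83  83  77 103 109
  107]
 [112 117 122 151 107 109 100 170 195 188 193 180  79  82  78  79 114 111
  107]
 [111 100 151 134 108 109  97 182 194 191 197 149  81  82  82  72 114 108
  108]
 [115  93 183 117 109 110 110 185 193 192 199  98  81  82  79  73 110 107
  105]
 [114  99 187 107 107 106 132 192 193 188 193  65  81  78  73 104 111 109
  107]
 [117 125 169 110 109  96 164 197 191 191 189  77  76 103 102 111 108 107
  105]
 [118 132 144 109 109  98 178 198 190 196 144 110 104 112 113 109 105 105
  105]
 [100 176 117 105 108 103 183 197 191 199 113 1
[... 306 characters left out ...]
 131 131 133 130 132]
 [133 128 111  89  89 101  93  93  98  96 118 127 133 131 131]
 [130  90  76  83  84  89  99  99  90  86  89 102 129 131 129]
 [129  81  58  66  79  81  87  84  83  75  65 100 129 130 132]
 [115  63  61  57  58  65  77  84  70  63  60 111 130 130 129]
 [125  61  60  58  59  59  60  59  62  59  67 119 131 131 130]
 [130 101  71  54  65  56  54  65  61  67  88 127 131 133 129]
 [132 130 127 101  62  56  58  63  73 116 130 131 127 130 129]
 [133 131 132 132 121  89  72 101 127 132 128 129 129 132 129]]
730.0
[ 0.57526482 -0.30367566 -0.1080117 ] 27.088043060361397
[ 0.57754253 -0.3028404  -0.25572185] 38.5037754709727
[ 0.57782318 -0.30326442 -0.26151437] 67.62252979623223
```

Run:
```python
from key import *
t=cv2.imread("pics/top0.png"); s=cv2.imread("pics/side0.png")
rt=(458,205,480,232); rs=(395,105,445,155)
vt=cv2.cvtColor(t,cv2.COLOR_BGR2HSV)[rt[1]:rt[3],rt[0]:rt[2]].astype(float)
mtop=np.clip((vt[...,2]-112)/80,0,1); mtop[:,:6]=0;print(mtop.sum())
for r in range(8,26): print((mtop[r]*9).astype(int))
gs=cv2.cvtColor(s,cv2.COLOR_BGR2GRAY)[rs[1]:rs[3],rs[0]:rs[2]].astype(float)
ms=np.maximum(np.clip((130-gs)/50,0,1),satmask(s,rs))
ft=lambda v:((hullmask("top",[place(*v,box(.036,.012,.0839,.084))],roi=rt)-mtop)**2).sum()
fs=lambda v:((hullmask("side",[place(*v,box(.036,.012,.046,.084)),place(*v,box(.06,.06,0,.04))],roi=rs)-ms)**2).sum()
for f in(ft,fs,lambda v:4*ft(v)+fs(v)):
  rr=[]
  for a in(-.5,-.3,-.1):
    x=np.array([.575,-.305,a]);rr.append(minimize(f,x,method="Nelder-Mead",options=dict(initial_simplex=[x,x+[.01,0,0],x+[0,.01,0],x+[0,0,.2]],xatol=1e-4,fatol=1e-3)))
  b=min(rr,key=lambda r:r.fun);print(b.x,b.fun)
```

```text
71.30000000000001
[0 0 0 0 0 0 1 0 0 0 7 9 8 9 0 0 0 0 0 0 0 0]
[0 0 0 0 0 0 0 0 0 1 8 8 8 9 0 0 0 0 0 0 0 0]
[0 0 0 0 0 0 0 0 0 4 9 9 8 8 0 0 0 0 0 0 0 0]
[0 0 0 0 0 0 0 0 0 6 9 8 9 7 0 0 0 0 0 0 0 0]
[0 0 0 0 0 0 0 0 0 7 9 8 9 4 0 0 0 0 0 0 0 0]
[0 0 0 0 0 0 0 0 0 8 9 9 9 0 0 0 0 0 0 0 0 0]
[0 0 0 0 0 0 0 0 2 9 9 8 9 0 0 0 0 0 0 0 0 0]
[0 0 0 0 0 0 0 0 5 9 8 8 8 0 0 0 0 0 0 0 0 0]
[0 0 0 0 0 0 0 0 7 9 8 9 3 0 0 0 0 0 0 0 0 0]
[0 0 0 0 0 0 0 0 7 9 8 9 0 0 0 0 0 0 0 0 0 0]
[0 0 0 0 0 0 0 0 9 9 9 9 0 0 0 0 0 0 0 0 0 0]
[0 0 0 0 0 0 1 1 4 6 9 7 0 0 0 0 0 0 0 0 0 4]
[0 0 0 0 0 0 0 2 0 0 2 1 0 0 0 0 0 0 0 0 0 1]
[0 0 0 0 0 0 0 0 0 0 0 0 0 0 0 0 0 0 0 0 0 0]
[0 0 0 0 0 0 0 0 0 0 0 0 0 0 0 0 0 0 0 0 0 4]
[0 0 0 0 0 0 0 0 0 0 0 0 0 0 0 0 0 0 0 4 4 6]
[0 0 0 0 0 0 0 0 0 0 0 0 0 0 0 0 0 4 4 5 5 5]
[0 0 0 0 0 0 0 0 0 0 0 0 0 0 0 0 3 6 6 5 5 5]
[ 0.57491912 -0.30288265 -0.20156769] 16.622620386389848
[ 0.57772227 -0.30272481 -0.28434945] 25.387747327950784
[ 0.57664647 -0.30300578 -0.23875872] 102.08365294117647
```

The key fit gives about (0.576, -0.303), yaw about -0.22. The fixture is at (0.574, 0.131), yaw 0.19, and the lock angle is about 0.10. I'm moving above the key, half-turned so that joint 6 has range left for turning the lock.

Call:
drive_tool(motion=[[[50,15.94,-6.1,3.3,-19.05],[50,15.94,-6.1,3.3,-19.05],[50,15.94,-6.1,3.3,-19.05],[50,15.94,-6.1,3.3,-19.05],[50,15.94,-6.1,3.3,-19.05],[50,15.94,-6.1,3.3,-19.05],[50,15.94,-6.1,3.3,-19.05],[50,15.94,-6.1,3.3,-19.05],[50,15.94,-6.1,3.3,-19.05],[50,15.94,-6.1,3.3,-19.05]]], squeeze=50)

```text
t: 1.1
tcp_pos: [0.5601, -0.3145, 0.1355]
tool_rot: [0.634, 0.773, -0.0, -0.0]
force: [-0.9, -0.7, -1.2]
finger_gap: 0.584
gripper_force: 0.0
```

```bash
cat > mv.py <<'E'
import sys,numpy as np
from station import manip
from scipy.spatial.transform import Rotation as R
def st():
    s=manip.sense(); r=R.from_quat(s["tool_rot"]); M=r.as_matrix(); return s,r,np.arctan2(M[1,0],M[0,0])
def go(p,yaw):
    s,r,w=st(); d=r.inv().apply(np.array(p)-s["tcp_pos"]); t=(yaw-w+np.pi)%(2*np.pi)-np.pi
    print("t",round(s["t"],2),"tcp",s["tcp_pos"].round(4),"yaw",round(w,4),"q6",s["q"][5].round(2),"gap",round(s["finger_gap"]*85.4,1),"F",s["force"].round(1),"g",round(s["gripper_force"],1))
    print("shift",(d/.03).round(3),"turn",round(-np.degrees(t)/8,3))
if __name__=="__main__": go([float(a) for a in sys.argv[1:4]],float(sys.argv[4]))
E
python3 mv.py .576 -.303 .13 2.92
```

```text
t 1.1 tcp [ 0.5601 -0.3145  0.1355] yaw 1.767 q6 -0.88 gap 49.9 F [-0.9 -0.7 -1.2] g 0.0
shift [0.273 0.594 0.184] turn -8.258
```

Call:
drive_tool(motion=[[[50,0,0,0,-8],[50,0,0,0,-8],[50,0,0,0,-8],[50,0,0,0,-8],[50,0,0,0,-8],[50,0,0,0,-8],[50,0,0,0,-8],[50,0,0,0,-8],[50,0,0,0,-8],[50,0,0,0,-8]]])

```text
t: 2.1
tcp_pos: [0.5587, -0.3159, 0.136]
tool_rot: [0.132, 0.991, 0.0, -0.0]
force: [0.2, -0.4, 1.0]
finger_gap: 0.587
gripper_force: 0.0
```

```bash
python3 mv.py .576 -.303 .13 2.92
```

```text
t 2.1 tcp [ 0.5587 -0.3159  0.136 ] yaw 2.8763 q6 -1.99 gap 50.1 F [ 0.2 -0.4  1. ] g 0.0
shift [-0.444  0.568  0.201] turn -0.313
```

Call:
drive_tool(motion=[[[50,-0.444,0.568,0.2,-0.31],[50,-0.444,0.568,0.2,-0.31],[50,-0.444,0.568,1.2,-0.31],[50,-0.444,0.568,2.2,-0.31],[50,-0.444,0.568,2.88,-0.31],[50,-0.444,0.568,2.88,-0.31],[50,-0.444,0.568,2.88,-0.31]]])

```text
t: 2.8
tcp_pos: [0.576, -0.3034, 0.05]
tool_rot: [0.11, 0.994, 0.0, -0.0]
force: [0.6, -0.9, -0.1]
finger_gap: 0.585
gripper_force: 0.0
```

```bash
python3 mv.py .576 -.303 .049 2.92
python3 - <<'E'
from h import *
o=[]
for n,(x0,y0,x1,y1) in(("top",(435,180,500,250)),("side",(380,85,460,165))):
    im=manip.snapshot(n)[:,:,::-1]; cv2.imwrite(f"pics/{n}1.png",im); o.append(cv2.resize(im[y0:y1,x0:x1],(400,400),interpolation=cv2.INTER_CUBIC))
cv2.imwrite("pics/g1.png",np.hstack(o))
E
```

```text
t 2.8 tcp [ 0.576  -0.3034  0.05  ] yaw 2.9203 q6 -2.01 gap 49.9 F [ 0.6 -0.9 -0.1] g 0.0
shift [0.004 0.012 0.035] turn 0.002
```

View pics/g1.png

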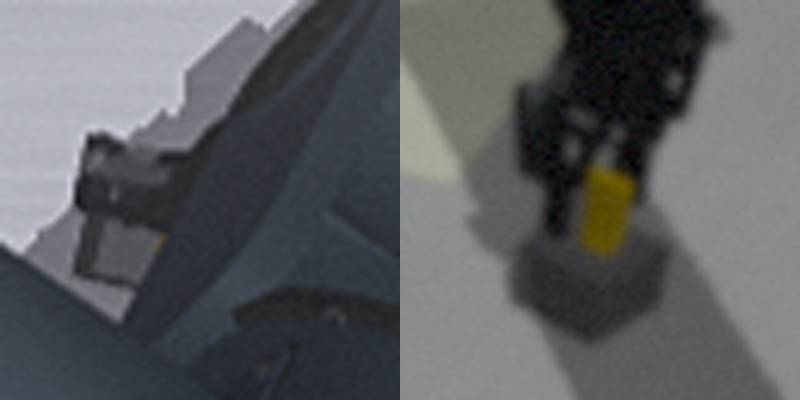

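The key stands between the fingers in the side view, around (608,210) of the crop. I'm closing the fingers.

Call:
drive_tool(motion=[[[5,0,0,0,0],[5,0,0,0,0],[5,0,0,0,0],[5,0,0,0,0],[5,0,0,0,0],[5,0,0,0,0],[5,0,0,0,0],[5,0,0,0,0]]])

```text
t: 3.7
tcp_pos: [0.5767, -0.3038, 0.051]
tool_rot: [0.11, 0.994, -0.001, 0.001]
force: [-0.7, -1.2, 5.8]
finger_gap: 0.132
gripper_force: 50.3
```

```bash
python3 mv.py .576 -.303 .10 2.92
```

```text
t 3.7 tcp [ 0.5767 -0.3038  0.051 ] yaw 2.9212 q6 -2.01 gap 11.3 F [-0.7 -1.2  5.8] g 50.3
shift [ 0.026  0.02  -1.632] turn 0.008
```

Call:
drive_tool(motion=[[[5,0,0,-1,0],[5,0,0,-2,0],[5,0,0,-3.3,0],[5,1.75,14.8,-3.3,-2.22],[5,1.75,14.8,-3.3,-2.22],[5,1.75,14.8,-3.3,-2.22],[5,1.75,14.8,-3.3,-2.22],[5,1.75,14.8,-3.3,-2.22],[5,1.75,14.8,-3.3,-2.22],[5,1.75,14.8,-3.3,-2.22]]])

```text
t: 4.7
tcp_pos: [0.6116, 0.0473, 0.1486]
tool_rot: [-0.045, 0.999, 0.0, -0.001]
force: [0.8, -0.3, -0.9]
finger_gap: 0.135
gripper_force: 50.9
```

```bash
python3 mv.py .6231 .1408 .115 3.23
```

```text
t 4.7 tcp [0.6116 0.0473 0.1486] yaw -3.0523 q6 -1.77 gap 11.6 F [ 0.8 -0.3 -0.9] g 50.9
shift [-0.661  3.068  1.12 ] turn 0.006
```

Call:
drive_tool(motion=[[[5,-0.66,3.06,0,0],[5,-0.66,3.06,0,0],[5,-0.66,3.06,0,0],[5,-0.66,3.06,0.8,0],[5,-0.66,3.06,1.25,0],[5,-0.66,3.06,1.25,0],[5,-0.66,3.06,1.25,0]]])

```text
t: 5.4
tcp_pos: [0.6234, 0.1374, 0.111]
tool_rot: [-0.044, 0.999, 0.0, -0.001]
force: [0.3, -0.5, -0.3]
finger_gap: 0.135
gripper_force: 50.9
```

```bash
python3 mv.py .6231 .1408 .111 3.23
python3 - <<'E'
from h import *
o=[]; E=6
L=place(.574,.1314,.1895,[[.05,0,0]])[0]
for n,(x0,y0,x1,y1) in(("top",(255,165,321,231)),("side",(275,165,341,231))):
    im=manip.snapshot(n)[:,:,::-1].copy(); cv2.imwrite(f"pics/{n}2.png",im); b=cv2.resize(im[y0:y1,x0:x1],None,fx=E,fy=E,interpolation=cv2.INTER_CUBIC)
    for P in ([L[0],L[1],.06],):
        q=proj(n,np.array(P))[0]; print(n,q,(q+.5-[x0,y0])*E)
    o.append(b)
cv2.imwrite("pics/g2.png",np.hstack(o))
E
```

```text
t 5.4 tcp [0.6234 0.1374 0.111 ] yaw -3.0534 q6 -1.62 gap 11.5 F [ 0.3 -0.5 -0.3] g 50.9
shift [-0.001  0.113  0.001] turn -0.001
top [288.28876579 196.39251928] [202.73259476 191.35511566]
side [305.5968792  214.39931268] [186.58127518 299.39587608]
```

View pics/g2.png

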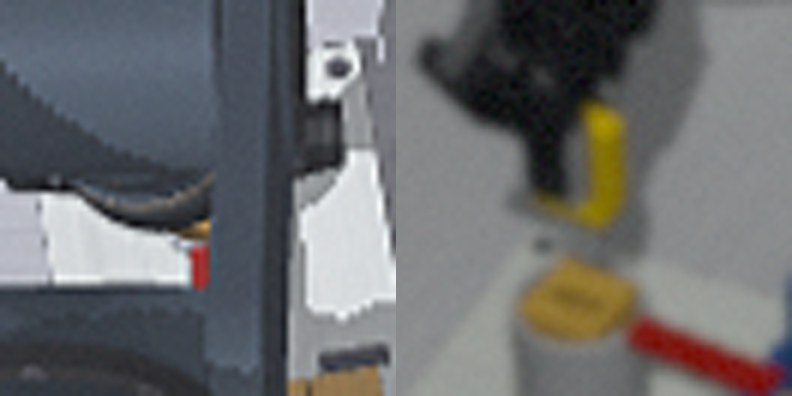

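Run:
```python
from h import *
im=cv2.imread("pics/side2.png"); E=6; x0,y0,x1,y1=275,165,341,231
P=np.array([.6234,.1374]); w=-3.0534
def draw(b,dx,dz,col):
    for B in (box(.036,.012,.028,.066),box(.028,.014,.022,.028),box(.018,.006,0,.022)):
        q=place(*P,w,B+[dx,0,.111-.033+dz]); h=cv2.convexHull(np.round((proj("side",q)+.5-[x0,y0])*E).astype(np.int32)); cv2.polylines(b,[h],True,col,1)
o=[]
for dx in(0,-.002):
    b=cv2.resize(im[y0:y1,x0:x1],None,fx=E,fy=E,interpolation=cv2.INTER_CUBIC)
    draw(b,dx,0,(0,255,0)); 
    th=.10; L=place(.574,.1314,.1895,[[.05,0,0]])[0]
    q=place(L[0],L[1],.1895-th,[[a,c,.06] for a,c in((.01,.004),(.01,-.004),(-.01,-.004),(-.01,.004))])
    cv2.polylines(b,[np.round((proj("side",q)+.5-[x0,y0])*E).astype(np.int32)],True,(255,0,0),1)
    o.append(b)
cv2.imwrite("pics/g3.png",np.hstack(o))
# yellow silhouette right edge by row
m=satmask(im,(x0,y0,x1,y1))
for r in range(14,42,2): c=np.where(m[r])[0]; print(r+y0,c.min()+x0 if len(c) else None,c.max()+x0 if len(c) else None)
```

```text
179 None None
181 306 308
183 305 311
185 306 312
187 307 312
189 307 312
191 307 312
193 307 312
195 307 312
197 299 312
199 300 312
201 305 310
203 None None
205 None None
```

View pics/g3.png

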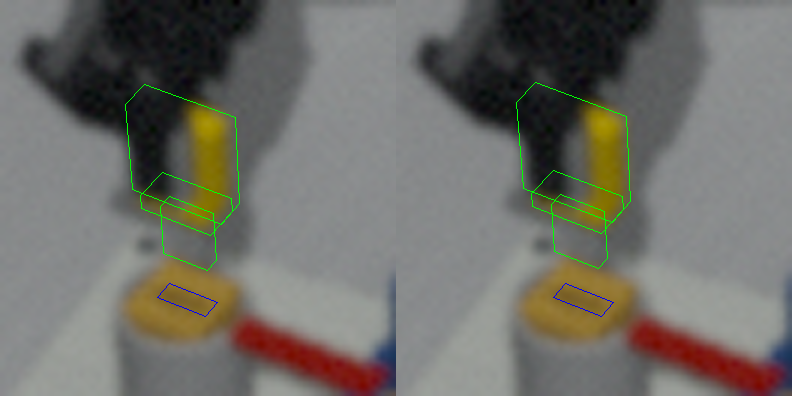

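The overlay agrees to about 1 px: the model key's right edge is at 237 and the seen edge at 229, and the slot is offset by about 4 crop px the same way. I'll estimate the fixture from the side view alone to get the relative correction.

Run:
```python
from h import *
C=np.array([[429,262],[320,412],[671,531],[754,362]],float); C=(C-[280,220]+.5)/4-.5+[262,195]
S=np.array([[.1,-.064,.012],[.1,.064,.012],[-.1,.064,.012],[-.1,-.064,.012]])
# refine screw centroids (dark blobs)
im=cv2.imread("pics/side0.png"); g=cv2.cvtColor(im,cv2.COLOR_BGR2GRAY).astype(float)
R2=[]
for c in C:
    u,v=np.round(c).astype(int); p=g[v-4:v+5,u-4:u+5]; w=np.clip(np.median(p)-12-p,0,None); yy,xx=np.mgrid[-4:5,-4:5]
    R2.append([u+(w*xx).sum()/w.sum(),v+(w*yy).sum()/w.sum()])
R2=np.array(R2); print(R2-C)
for X in(C,R2):
    r=least_squares(lambda v:(proj("side",place(*v,S))-X).ravel(),[.574,.131,.19],x_scale=[.1,.1,1]); print(r.x,np.abs(r.fun).max(),"lock",place(*r.x,[[.05,0,.06]]))
# top centroid
t=cv2.cvtColor(cv2.imread("pics/top0.png"),cv2.COLOR_BGR2GRAY).astype(float); T=[]
for c in (np.array([[282,57],[43,97],[103,474],[346,431]])+.5)/5-.5+[255,165]:
    u,v=np.round(c).astype(int); p=t[v-3:v+4,u-3:u+4]; w=np.clip(np.median(p)-25-p,0,None); yy,xx=np.mgrid[-3:4,-3:4]
    T.append([u+(w*xx).sum()/w.sum(),v+(w*yy).sum()/w.sum()])
T=np.array(T);r=least_squares(lambda v:(proj("top",place(*v,S))-T).ravel(),[.574,.131,.19],x_scale=[.1,.1,1]); print(r.x,np.abs(r.fun).max(),"lock",place(*r.x,[[.05,0,.06]]))
# key now in side2: fit x,y,(z) of the visible bow: right edge & silhouette, mask out gripper -> use yellow only vs model, penalise yellow outside & visible non-yellow-nonblack inside
im=cv2.imread("pics/side2.png"); roi=(285,170,335,215); m=satmask(im,roi); gray=cv2.cvtColor(im,cv2.COLOR_BGR2GRAY)[roi[1]:roi[3],roi[0]:roi[2]]
dark=cv2.dilate((gray<70).astype(np.uint8),np.ones((3,3)));xx=np.mgrid[0:45,0:50][1]
def f(v):
    h=hullmask("side",[place(*(np.array([.6234,.1374])),-3.0534,box(.036,.012,.028,.066)+[v[0],0,.078+v[1]]),place(.6234,.1374,-3.0534,box(.028,.014,.022,.028)+[v[0],0,.078+v[1]])],roi=roi)
    w=(xx+285>=308)&(dark==0); return (((h-m)**2)*w).sum()
for z in(0,-.002,.002,.004): 
    r=min(((f([dx,z]),dx) for dx in np.arange(-.008,.0081,.0005)));print(z,r)
```

```text
[[ 0.19370229  0.37118321]
 [-0.0752924   0.02119883]
 [-0.17341897  0.06571146]
 [ 0.24179537 -0.14044402]]
[0.57640669 0.13072481 0.18994654] 0.32187828535126073 lock [[0.6255074  0.14016513 0.06      ]]
[0.57621993 0.13084656 0.18899602] 0.07238585555933241 lock [[0.6253296 0.1402402 0.06     ]]
[0.57405172 0.13124783 0.18898726] 0.13723254678481567 lock [[0.62316147 0.14064105 0.06      ]]
0 (np.float64(27.681830065359474), np.float64(-0.003499999999999996))
-0.002 (np.float64(29.52522875816993), np.float64(-0.003999999999999997))
0.002 (np.float64(30.2801384083045), np.float64(-0.003499999999999996))
0.004 (np.float64(34.875878508266055), np.float64(-0.003499999999999996))
```

```bash
python3 mv.py .6228 .1402 .095 3.23
```

```text
t 5.5 tcp [0.6243 0.1375 0.1121] yaw -3.0532 q6 -1.62 gap 11.4 F [-0.9  1.2 -0.9] g 50.9
shift [0.043 0.093 0.571] turn -0.0
```

Call:
drive_tool(motion=[[[5,0.04,0.1,0,0],[5,0.04,0.1,0,0],[5,0.04,0.1,0.4,0],[5,0.04,0.1,0.4,0]]])

```text
t: 5.9
tcp_pos: [0.6209, 0.1411, 0.0979]
tool_rot: [-0.045, 0.999, -0.0, -0.002]
force: [0.2, 0.6, -0.1]
finger_gap: 0.13
gripper_force: 51.0
```

Call:
drive_tool(motion=[[[5,0,0,0.1,0],[5,0,0,0.2,0],[5,0,0,0.3,0],[5,0,0,0.3,0]]])

```text
t: 6.3
tcp_pos: [0.6228, 0.1411, 0.0902]
tool_rot: [-0.045, 0.999, 0.0, 0.001]
force: [1.4, 0.4, -0.4]
finger_gap: 0.137
gripper_force: 51.0
```

```bash
python3 mv.py .6228 .1402 .095 3.23
```

```text
t 6.3 tcp [0.6228 0.1411 0.0902] yaw -3.0522 q6 -1.61 gap 11.7 F [ 1.4  0.4 -0.4] g 51.0
shift [ 0.001 -0.032 -0.159] turn 0.007
```

Call:
drive_tool(motion=[[[5,0,0,0.07,0],[5,0,0,0.14,0],[5,0,0,0.2,0],[5,0,0,0.2,0]]])

```text
t: 6.7
tcp_pos: [0.6228, 0.1411, 0.0844]
tool_rot: [-0.045, 0.999, 0.0, 0.001]
force: [2.3, 1.2, -1.9]
finger_gap: 0.128
gripper_force: 50.9
```

Call:
drive_tool(motion=[[[5,0,0,0.1,0],[5,0,0,0.2,0],[5,0,0,0.3,0],[5,0,0,0.3,0]]])

```text
t: 7.1
tcp_pos: [0.6228, 0.1411, 0.0751]
tool_rot: [-0.045, 0.999, 0.0, 0.001]
force: [4.1, 0.1, -1.1]
finger_gap: 0.133
gripper_force: 50.8
```

Call:
drive_tool(motion=[[[5,0,0,0.07,0],[5,0,0,0.14,0],[5,0,0,0.2,0],[5,0,0,0.2,0]]])

```text
t: 7.5
tcp_pos: [0.6229, 0.1411, 0.071]
tool_rot: [-0.045, 0.999, -0.0, 0.001]
force: [1.4, -0.4, 8.0]
finger_gap: 0.136
gripper_force: 52.2
```

Call:
drive_tool(motion=[[[5,0,0,0,0.8],[5,0,0,0,1.8],[5,0,0,0,2.8],[5,0,0,0,3.8],[5,0,0,0,4.8],[5,0,0,0,5.8],[5,0,0,0,6.8],[5,0,0,0,7.8],[5,0,0,0,8.4],[5,0,0,0,8.4]]])

```text
t: 8.5
tcp_pos: [0.623, 0.1406, 0.071]
tool_rot: [0.516, 0.857, 0.0, 0.001]
force: [1.9, -2.2, 7.5]
finger_gap: 0.132
gripper_force: 52.2
```

```bash
python3 mv.py .6228 .1402 .095 3.23; python3 -c "
from station import manip;print(manip.sense()['ft_torque'])"
```

```text
t 8.5 tcp [0.623  0.1406 0.071 ] yaw 2.0571 q6 -0.44 gap 11.3 F [ 1.9 -2.2  7.5] g 52.2
shift [-0.008 -0.011 -0.799] turn -8.4
[-0.25917335 -0.29441538 -0.0627274 ]
```

Call:
drive_tool(motion=[[[5,0,0,0,0.4],[5,0,0,0,0.8],[5,0,0,0,1.2],[5,0,0,0,1.2]]])

```text
t: 8.9
tcp_pos: [0.623, 0.1405, 0.071]
tool_rot: [0.586, 0.811, 0.0, 0.001]
force: [1.9, -0.7, 8.8]
finger_gap: 0.132
gripper_force: 52.2
```

```bash
python3 -c "
from station import manip;print(manip.sense()['ft_torque'])"; python3 mv.py .6228 .1402 .095 3.23
```

```text
[-0.27899225 -0.34022284  0.00543098]
t 8.9 tcp [0.623  0.1405 0.071 ] yaw 1.8901 q6 -0.27 gap 11.3 F [ 1.9 -0.7  8.8] g 52.2
shift [-0.01  -0.008 -0.799] turn -9.596
```

Call:
drive_tool(motion=[[[5,0,0,0,0.4],[5,0,0,0,0.8],[5,0,0,0,0.8]]])

```text
t: 9.2
tcp_pos: [0.6229, 0.1405, 0.071]
tool_rot: [0.63, 0.777, 0.0, 0.001]
force: [1.4, -1.2, 7.9]
finger_gap: 0.133
gripper_force: 52.2
```

```bash
python3 -c "
from station import manip;print(manip.sense()['ft_torque'])"; python3 mv.py .6228 .1402 .095 3.23
```

```text
[-0.30036716 -0.34457444  0.14216613]
t 9.2 tcp [0.6229 0.1405 0.071 ] yaw 1.7794 q6 -0.16 gap 11.4 F [ 1.4 -1.2  7.9] g 52.2
shift [-0.009 -0.005 -0.799] turn -10.389
```

Call:
drive_tool(motion=[[[5,0,0,0,-0.5],[40,0,0,0,-0.5],[40,0,0,0,-0.5],[40,0,0,0,-0.5],[40,0,0,0,-0.5],[40,0,0,-0.3,-0.5],[40,0,0,-1,-0.5],[40,0,0,-2,-0.5],[40,0,0,-2.7,-0.5],[40,0,0,-2.7,-0.5]]])

```text
t: 10.2
tcp_pos: [0.6247, 0.1414, 0.1546]
tool_rot: [0.602, 0.798, 0.003, 0.003]
force: [1.1, 0.0, 0.5]
finger_gap: 0.469
gripper_force: 0.0
```

```bash
python3 mv.py .525 .1219 .150 3.331
```

```text
t 10.2 tcp [0.6247 0.1414 0.1546] yaw 1.8488 q6 -0.23 gap 40.1 F [1.1 0.  0.5] g 0.0
shift [ 0.288 -3.375  0.127] turn -10.616
```

Call:
drive_tool(motion=[[[50,0.29,-3.37,0,-10.62],[50,0.29,-3.37,0,-10.62],[50,0.29,-3.37,0,-10.62],[50,0.29,-3.37,0,-10.62],[50,0.29,-3.37,0,-10.62],[50,0.29,-3.37,0,-10.62],[50,0.29,-3.37,0,-10.62],[50,0.29,-3.37,0,-10.62],[50,0.29,-3.37,0,-10.62],[50,0.29,-3.37,0,-10.62]]])

```text
t: 11.2
tcp_pos: [0.5219, 0.1217, 0.1498]
tool_rot: [-0.098, 0.995, 0.0, -0.001]
force: [0.1, -0.1, 0.2]
finger_gap: 0.586
gripper_force: 0.0
```

```bash
python3 mv.py .525 .1219 .082 3.331;python3 - <<'E'
from h import *
im=manip.snapshot("side")[:,:,::-1].copy(); cv2.imwrite("pics/side4.png",im); x0,y0,x1,y1=260,155,400,280
cv2.imwrite("pics/g4.png",cv2.resize(im[y0:y1,x0:x1],None,fx=4.5,fy=4.5,interpolation=cv2.INTER_CUBIC))
E
```

```text
t 11.2 tcp [0.5219 0.1217 0.1498] yaw -2.9459 q6 -1.75 gap 50.0 F [ 0.1 -0.1  0.2] g 0.0
shift [-0.108 -0.015  2.26 ] turn 0.045
```

View pics/g4.png

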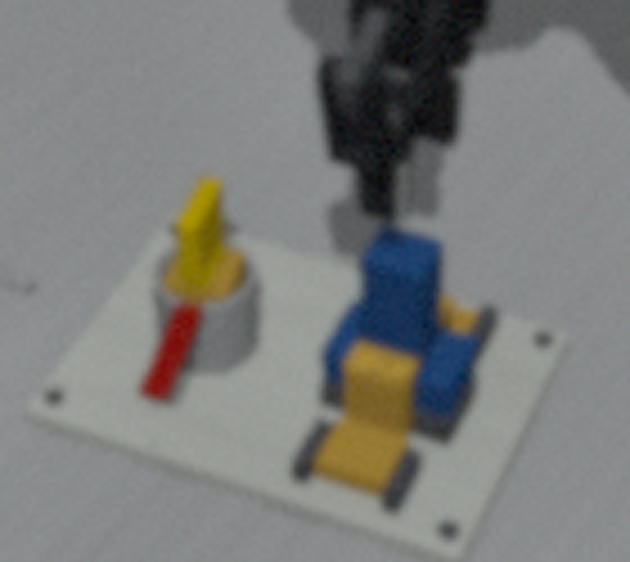

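The key is seated upright in the lock at about (205,240) in the crop, with the red arm swung to +y. The block's neck at (400,270) is free. I'm descending on the neck and gripping lightly.

Call:
drive_tool(motion=[[[50,-0.1,0,0.2,0.05],[50,-0.1,0,1,0.05],[50,-0.1,0,1.8,0.05],[50,-0.1,0,2.25,0.05],[50,-0.1,0,2.25,0.05],[50,-0.1,0,2.25,0.05]]], squeeze=20)

```text
t: 11.85
tcp_pos: [0.5255, 0.1223, 0.0825]
tool_rot: [-0.091, 0.996, 0.0, -0.0]
force: [0.6, 0.9, 0.1]
finger_gap: 0.585
gripper_force: 0.0
```

Call:
drive_tool(motion=[[[15,0,0,0,0],[15,0,0,0,0],[15,0,0,0,0],[15,0,0,0,0],[15,0,0,0,0],[15,0,0,0,0],[15,0,0,0,0]]])

```text
t: 12.55
tcp_pos: [0.5263, 0.1223, 0.0838]
tool_rot: [-0.091, 0.996, -0.0, 0.001]
force: [0.1, -0.3, 5.6]
finger_gap: 0.302
gripper_force: 23.0
```

```bash
python3 mv.py .525 .1219 .082 3.331
```

```text
t 12.55 tcp [0.5263 0.1223 0.0838] yaw -2.9587 q6 -1.73 gap 25.7 F [ 0.1 -0.3  5.6] g 23.0
shift [ 0.044 -0.006  0.061] turn -0.046
```

Call:
drive_tool(motion=[[[15,0,0.08,0,0],[15,0,0.16,0,0],[15,0,0.24,0.01,0],[15,0,0.24,0.01,0]]])

```text
t: 12.95
tcp_pos: [0.526, 0.1255, 0.0841]
tool_rot: [-0.094, 0.996, -0.004, 0.001]
force: [-0.0, -13.4, 9.3]
finger_gap: 0.3
gripper_force: 27.6
```

```bash
python3 mv.py .525 .1219 .082 3.331; python3 -c "
from station import manip;print(manip.sense()['ft_torque'])"
```

```text
t 12.95 tcp [0.526  0.1255 0.0841] yaw -2.954 q6 -1.72 gap 25.6 F [ -0.  -13.4   9.3] g 27.6
shift [ 0.056 -0.111  0.069] turn -0.013
[-3.08681245 -0.09384054  0.05097639]
```

Call:
drive_tool(motion=[[[15,0,0.08,0,0],[15,0,0.16,0,0],[15,0,0.24,0.01,0],[15,0,0.24,0.01,0]]])

```text
t: 13.35
tcp_pos: [0.5258, 0.1294, 0.0845]
tool_rot: [-0.095, 0.995, -0.007, 0.002]
force: [0.4, -24.6, 13.0]
finger_gap: 0.3
gripper_force: 50.3
```

```bash
python3 mv.py .525 .1219 .082 3.331; python3 -c "
from station import manip;print(manip.sense()['ft_torque'])"
```

```text
t 13.35 tcp [0.5258 0.1294 0.0845] yaw -2.951 q6 -1.71 gap 25.6 F [  0.4 -24.6  13. ] g 50.3
shift [ 0.074 -0.239  0.085] turn 0.008
[-5.61008726 -0.27079608 -0.02345639]
```

Closed flat pads resist the tilt: the grip force has risen to 50 N. I'll go back to centre, loosen the fingers around the neck and rock the block with one pad at a time.

Call:
drive_tool(motion=[[[15,0,-0.16,0,0],[15,0,-0.32,0,0],[15,0,-0.48,-0.02,0],[36,0,-0.48,-0.02,0],[36,0,-0.48,-0.02,0],[36,0,-0.48,-0.02,0]]])

```text
t: 13.95
tcp_pos: [0.525, 0.1225, 0.0825]
tool_rot: [-0.092, 0.996, -0.0, -0.001]
force: [-0.5, 0.5, -0.3]
finger_gap: 0.421
gripper_force: 0.0
```

Call:
drive_tool(motion=[[[36,0,0.1,0,0],[36,0,0.2,0,0],[36,0,0.3,0,0],[36,0,0.4,0,0],[36,0,0.46,0,0],[36,0,0.46,0,0]]])

```text
t: 14.55
tcp_pos: [0.5233, 0.1353, 0.0832]
tool_rot: [-0.092, 0.996, -0.001, 0.0]
force: [0.3, -4.7, 1.5]
finger_gap: 0.421
gripper_force: 2.2
```

```bash
python3 mv.py .525 .1219 .082 3.331; python3 -c "
from station import manip;print(manip.sense()['ft_torque'])"
```

```text
t 14.55 tcp [0.5233 0.1353 0.0832] yaw -2.9574 q6 -1.71 gap 35.9 F [ 0.3 -4.7  1.5] g 2.2
shift [ 0.028 -0.451  0.042] turn -0.038
[-0.76001858 -0.08531637 -0.02082913]
```

Call:
drive_tool(motion=[[[36,0,0.06,0,0],[36,0,0.12,0,0],[36,0,0.12,0,0],[36,0,0.12,0,0]]])

```text
t: 14.95
tcp_pos: [0.5231, 0.1386, 0.0834]
tool_rot: [-0.092, 0.996, -0.001, 0.001]
force: [-0.2, -5.4, 2.9]
finger_gap: 0.425
gripper_force: 2.8
```

```bash
python3 mv.py .525 .1219 .082 3.331
python3 - <<'E'
from h import *
o=[]
for n,(x0,y0,x1,y1) in(("top",(255,165,335,275)),("side",(300,165,400,275))):
    im=manip.snapshot(n)[:,:,::-1]; cv2.imwrite(f"pics/{n}5.png",im); o.append(cv2.resize(im[y0:y1,x0:x1],None,fx=4.4,fy=4.4,interpolation=cv2.INTER_CUBIC))
cv2.imwrite("pics/g5.png",np.hstack(o))
E
```

```text
t 14.95 tcp [0.5231 0.1386 0.0834] yaw -2.958 q6 -1.7 gap 36.3 F [-0.2 -5.4  2.9] g 2.8
shift [ 0.038 -0.559  0.049] turn -0.042
```

View pics/g5.png

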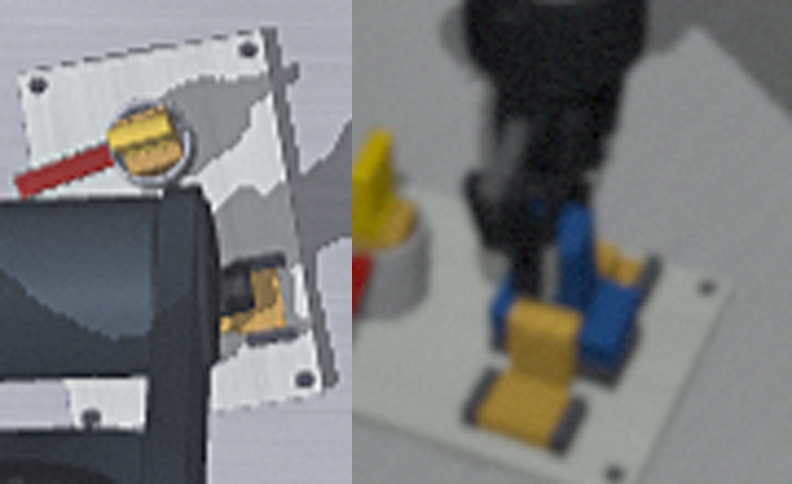

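The top shows the lock arm fully swung at (65,170). The side shows the block leaning toward the +y jaw, with the jaw top corner at about (515,300). I'll measure the jaw shift between the side images by template correlation.

```bash
cat > jaw.py <<'E'
from h import *
import sys
F=(.5762,.1308,.189)  # side-camera frame
def shift(a,b,side):
    A,B=(cv2.imread(f"pics/side{k}.png") for k in(a,b))
    # brass mask centroid of lower front (base strip) around jaw
    P=lambda y:proj("side",place(*F,[[-.05,side*y,.03]]))[0]
    J=(P(.045)-P(.035))/10
    c=proj("side",place(*F,[[-.05,side*.040,.035]]))[0].round().astype(int); r=13
    g=[cv2.cvtColor(X,cv2.COLOR_BGR2HSV) for X in(A,B)]
    g=[cv2.GaussianBlur((((h[...,0]>8)&(h[...,0]<32)&(h[...,1]>90))*255).astype(np.float32),(0,0),1) for h in g]
    t=g[0][c[1]-r:c[1]+r,c[0]-r:c[0]+r]; best=[]
    for mm in np.arange(-2,11,.25):
        M=np.float32([[1,0,J[0]*mm],[0,1,J[1]*mm]]); w=cv2.warpAffine(g[1],M,(640,400),flags=cv2.INTER_LINEAR|cv2.WARP_INVERSE_MAP)
        best.append((float(((w[c[1]-r:c[1]+r,c[0]-r:c[0]+r]-t)**2).mean()),mm))
    return J,c,sorted(best)[:3]
if __name__=="__main__": print(shift(sys.argv[1],sys.argv[2],int(sys.argv[3])))
E
python3 jaw.py 4 5 1; python3 jaw.py 0 4 1
```

```text
(array([-0.19248764,  0.33914657]), array([341, 249]), [(165.3325958251953, np.float64(4.0)), (168.74600219726562, np.float64(4.25)), (175.2547149658203, np.float64(3.75))])
(array([-0.19248764,  0.33914657]), array([341, 249]), [(15.309144020080566, np.float64(0.0)), (15.868992805480957, np.float64(0.25)), (20.878170013427734, np.float64(0.5))])
```

Call:
drive_tool(motion=[[[36,0,0.05,0,0],[36,0,0.1,0,0],[36,0,0.1,0,0],[36,0,0.1,0,0]]])

```text
t: 15.45
tcp_pos: [0.5226, 0.1414, 0.0837]
tool_rot: [-0.092, 0.996, -0.001, 0.001]
force: [-0.4, -6.4, 3.9]
finger_gap: 0.421
gripper_force: 3.3
```

```bash
python3 mv.py .525 .1219 .082 3.331; python3 -c "
from h import *
cv2.imwrite('pics/side6.png',manip.snapshot('side')[:,:,::-1])"; python3 jaw.py 4 6 1
```

```text
t 15.45 tcp [0.5226 0.1414 0.0837] yaw -2.9578 q6 -1.69 gap 35.9 F [-0.4 -6.4  3.9] g 3.3
shift [ 0.042 -0.652  0.057] turn -0.04
(array([-0.19248764,  0.33914657]), array([341, 249]), [(251.774658203125, np.float64(6.5)), (252.6497039794922, np.float64(6.75)), (255.16415405273438, np.float64(6.25))])
```

The jaw is pushed back about 6.5 mm. Now the other side.

Call:
drive_tool(motion=[[[36,0,-0.15,0,0],[36,0,-0.3,0,0],[36,0,-0.45,0,0],[36,0,-0.6,0,0],[36,0,-0.75,0,0],[36,0,-0.9,0,0],[36,0,-1.05,0,0],[36,0,-1.15,0,0],[36,0,-1.25,0,0],[36,0,-1.25,0,0]]])

```text
t: 16.5
tcp_pos: [0.5286, 0.1063, 0.0837]
tool_rot: [-0.091, 0.996, 0.001, 0.0]
force: [-2.1, 5.2, 4.9]
finger_gap: 0.424
gripper_force: 2.8
```

```bash
python3 mv.py .525 .1219 .082 3.331; python3 -c "
from h import *
cv2.imwrite('pics/side7.png',manip.snapshot('side')[:,:,::-1])
a=cv2.imread('pics/side6.png')[165:275,300:400];b=cv2.imread('pics/side7.png')[165:275,300:400]
cv2.imwrite('pics/g7.png',cv2.resize(np.hstack([a,b]),None,fx=4,fy=4,interpolation=cv2.INTER_CUBIC))"; python3 jaw.py 4 7 1;python3 jaw.py 4 7 -1
```

```text
t 16.5 tcp [0.5286 0.1063 0.0837] yaw -2.9601 q6 -1.76 gap 36.2 F [-2.1  5.2  4.9] g 2.8
shift [0.024 0.532 0.058] turn -0.057
(array([-0.19248764,  0.33914657]), array([341, 249]), [(278.7303161621094, np.float64(6.0)), (279.0367126464844, np.float64(6.5)), (279.22955322265625, np.float64(6.25))])
(array([ 0.17082681, -0.30098206]), array([355, 223]), [(2030.923583984375, np.float64(2.5)), (2035.58837890625, np.float64(2.0)), (2036.742431640625, np.float64(2.25))])
```

View pics/g7.png

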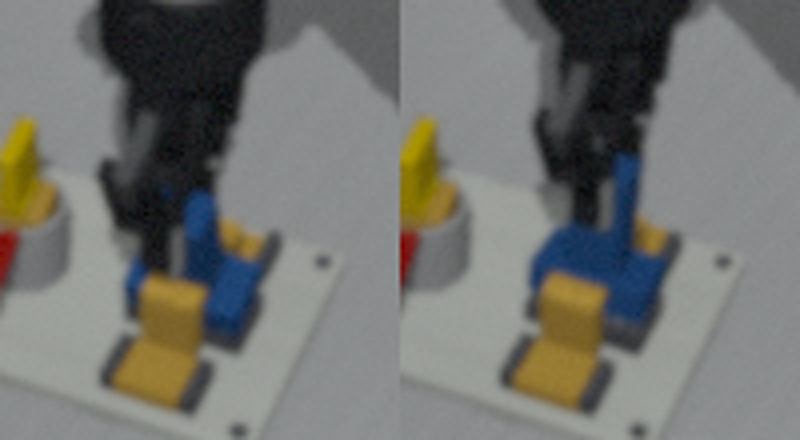

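In the right panel the block leans to -y, with its neck at (625,200). The tool is displaced about 16.6 mm from centre, and it took 19.5 mm on the other side, so I'm pushing a bit further.

Call:
drive_tool(motion=[[[36,0,-0.05,0,0],[36,0,-0.11,0,0],[36,0,-0.11,0,0],[36,0,-0.11,0,0]]])

```text
t: 16.95
tcp_pos: [0.5292, 0.1034, 0.0837]
tool_rot: [-0.091, 0.996, 0.001, 0.0]
force: [-1.8, 5.8, 5.5]
finger_gap: 0.425
gripper_force: 3.3
```

```bash
python3 mv.py .525 .1219 .082 3.331
python3 - <<'E'
from h import *
cv2.imwrite('pics/side8.png',manip.snapshot('side')[:,:,::-1])
# right jaw: brass pixels in far region, position along projected fixture y
F=(.5762,.1308,.189)
P=lambda x,y,z:proj("side",place(*F,[[x,y,z]]))[0]
print("right jaw top px for y=-.014,-.020:",P(-.05,-.014,.06),P(-.05,-.02,.06))
for k in(4,6,7,8):
    h=cv2.cvtColor(cv2.imread(f"pics/side{k}.png"),cv2.COLOR_BGR2HSV); m=(h[...,0]>8)&(h[...,0]<32)&(h[...,1]>90); m[:, :352]=0; m[240:]=0; m[:,375:]=0
    ys,xs=np.where(m); print(k,len(xs),xs.max(),ys.min(),np.percentile(xs,90),np.percentile(ys,10))
E
```

```text
t 16.95 tcp [0.5292 0.1034 0.0837] yaw -2.9598 q6 -1.77 gap 36.3 F [-1.8  5.8  5.5] g 3.3
shift [0.025 0.632 0.06 ] turn -0.054
right jaw top px for y=-.014,-.020: [351.08507937 222.78942262] [352.16687158 220.9264001 ]
4 43 366 154 364.0 222.0
6 60 365 220 364.0 221.0
7 44 366 178 365.0 221.0
8 48 366 219 365.0 221.0
```

Call:
drive_tool(motion=[[[36,0,-0.03,0,0],[36,0,-0.03,0,0],[36,0,0.12,0,0],[36,0,0.27,0,0],[36,0,0.42,0,0],[36,0,0.57,0,0],[36,0,0.66,0,0],[36,0,0.66,0,0]]])

```text
t: 17.8
tcp_pos: [0.5254, 0.1221, 0.0829]
tool_rot: [-0.092, 0.996, 0.0, -0.0]
force: [0.3, 0.1, 0.2]
finger_gap: 0.424
gripper_force: 0.0
```

Call:
drive_tool(motion=[[[15,0,0,0,0],[15,0,0,0,0],[15,0,0,0,0],[15,0,0,0,0],[15,0,0,0,0],[15,0,0,0,0]]], squeeze=60)

```text
t: 18.4
tcp_pos: [0.5257, 0.1218, 0.0831]
tool_rot: [-0.091, 0.996, 0.0, 0.0]
force: [0.0, 2.2, 2.7]
finger_gap: 0.294
gripper_force: 59.3
```

```bash
python3 mv.py .525 .1225 .082 3.331; python3 -c "
from station import manip;print(manip.sense()['ft_torque'])"
```

```text
t 18.4 tcp [0.5257 0.1218 0.0831] yaw -2.9588 q6 -1.73 gap 25.1 F [0.  2.2 2.7] g 59.3
shift [0.02  0.028 0.038] turn -0.047
[ 0.3538835   0.10277224 -0.0075626 ]
```

Call:
drive_tool(motion=[[[15,0,0,-0.07,0],[15,0,0,-0.14,0],[15,0,0,-0.21,0],[15,0,0,-0.28,0],[15,0,0,-0.28,0]]])

```text
t: 18.9
tcp_pos: [0.5258, 0.1217, 0.0916]
tool_rot: [-0.091, 0.996, -0.0, 0.0]
force: [0.8, 0.4, -3.2]
finger_gap: 0.292
gripper_force: 59.0
```

Call:
drive_tool(motion=[[[15,0,0,-0.15,0],[15,0,0,-0.3,0],[15,0,0,-0.45,0],[15,0,0,-0.6,0],[15,0,0,-0.75,0],[15,0,0,-0.87,0],[15,0,0,-0.87,0],[15,0,0,-0.87,0],[15,0,0,-0.87,0]]])

```text
t: 19.8
tcp_pos: [0.5254, 0.1217, 0.1173]
tool_rot: [-0.091, 0.996, 0.0, -0.0]
force: [0.6, 0.4, -2.2]
finger_gap: 0.292
gripper_force: 59.1
```

```bash
python3 -c "
from h import *
a=manip.snapshot('side')[:,:,::-1][145:275,270:400];b=manip.snapshot('top')[:,:,::-1][155:285,250:380]
cv2.imwrite('pics/g9.png',cv2.resize(np.hstack([a,b]),None,fx=3,fy=3,interpolation=cv2.INTER_CUBIC))"
```

```text
(no output)
```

View pics/g9.png

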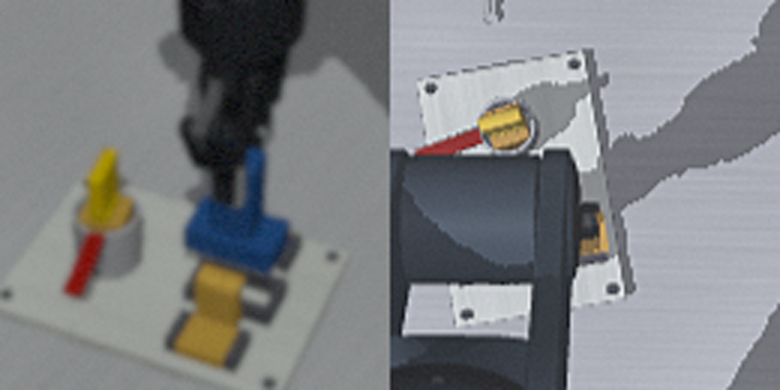

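The block hangs upright and clear above the empty nest, which shows at (260,295) in the left panel. The key at (103,185) is in the turned lock. I'm handing in.

```bash
python3 -c "
from station import manip;print(manip.sign_off())"
```

```text
the job is handed in; nothing more can be done
None
```

I handed the job in at about 20 s with the key in the turned lock, both jaws pushed back and the block held upright about 2 cm above the nest walls; I rocked it with the fingers loosely around the neck (one pad pushing at a time), because a closed grip would not let it tilt, and no verdict came back.

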